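Build the check cartridge and hold the incubator cover open

ROBOT

A 6-joint arm with a two-finger parallel gripper is mounted at the origin on the work surface. World frame = base frame: x ahead of the robot, y to its left, z up, the work surface at z = 0. Lengths are in mm, angles in rad, forces in N, time in s.
With the tool pointing down it reaches from about 250 to 775 mm from the base axis. Payload 8.9 kg.
Tool frame: the origin (TCP) lies between the finger pads; the fingertips stand 14 mm ahead of it and the grasp point (between the pads) lies 5 mm behind it; z points along the fingers, y is the line along which they close (so a half turn about z gives the same grasp; the last joint's range is limited). The gripper opens to 85 mm and grips with 20 to 120 N. Pads are 22 mm wide; open, the fingers measure 114 mm over their backs; the gripper's body (76 mm by 85 mm) begins 54 mm behind the grasp point. The pads swing forward as they close: fully open they stand 13 mm farther back than shut.
Start: joints at [1.191, 0.291, -0.153, 1.127, 0, 1.431], TCP at [125.196, 509.853, 245.305] pointing down, gripper open.
Joint ranges: [-2.52, 2.52], [-0.91, 1.74], [-1.3, 1.37], [-1.96, 2.02], [-1.52, 1.47], [-3.14, 3.14]. Speed limits (rad/s): [2.22, 2.22, 2.79, 3.14, 3.14, 3.14].

INTERFACE

Orientations are given as a unit quaternion [x, y, z, w].
In Python, from workcell import arm, effector, monitor, read_camera, camera_info gives the robot as it stands. Calls block until the motion is done:
- arm.move_to(position, orientation): joint-space move of the TCP to a pose.
- arm.move_l(position, ori=None, speed=150): straight line of the TCP; ori=None keeps the orientation; speed is the mean speed in mm/s.
- arm.move_joints(angles): joint-space move.
- effector.set_gripper(opening, newtons=None): opening from 0.0 (shut) to 1.0 (fully open); newtons is the grip in N (None keeps the last); returns when the fingers have stopped.
- arm.sleep(seconds).
- arm.ik(position, orientation): joint angles nearest the present ones, or None.
- monitor.state(): the state.
- read_camera(name): name is "scene" or "side" or "wrist"; returns the picture (480x640x3 uint8, red, green, blue); there is no depth.
- camera_info(name): a dict with "camera_matrix" (3x3 intrinsics, pixels), "R" (3x3) and "t" (3): a world point X has camera coordinates R X + t. Camera axes: x right, y down, z forward; pixel columns grow to the right and rows downward; lengths in mm; the calibration is good to about 2 mm. A picture is of the moment at which its call begins: read the wrist's pose just before it. camera_info takes no time and is no camera call; for the wrist camera it gives the pose at the moment of the call.
A pose or a line that the arm cannot do raises arm.MotionError and nothing moves.
- arm.sign_off(): hands the job in; it is judged then, once.
The state is a dict: "time_s": time; "q": joint angles; "qvel": joint speeds; "tau": joint torques, N m; "tcp_pos": TCP position; "ee_rot": TCP orientation; "wrist_force": force on the tool from outside, world axes, zero at the start; "wrist_torque": the same for the moment, N m; "grip_width": opening from 0.0 (shut) to 1.0 (fully open); "gripper_force": force on a finger pad.
Only numpy, scipy, OpenCV 4.12 (cv2) and the standard library are available. Lean on these libraries where they do the work, as an engineer would, in place of code of your own. Each camera call takes 0.05 s, during which the arm holds its last target. There are 200 camera calls.

TASK

Build the check cartridge in the nest between the four guide posts, lying flat and fully home: first the cup-shaped holder, then the spacer ring, then the disc with its knob up. Then raise the incubator's sprung cover by its bar handle to 50 degrees open and keep holding it there so that a colleague can load the cartridge: your program finishes while the robot itself is still holding the cover, with nothing else propping it. Leave the other things on the bench where they are.

Things in the scene. Friction and masses are not known exactly. Their poses are not given: they have to be found in the camera images.
- nest: Assembly nest fixed to the bench: aluminium plate 100 x 100 x 12 mm with four upright steel guide posts, 8 mm diameter, 54 mm high (top 10 mm tapering to a 3 mm tip), at x, y = +-25.5 mm. Origin: centre of the underside; x, y along its sides, z up.
- nest_pocket (a point): Centre of the pocket floor, which is the top of the nest's plate, 12 mm above the bench; axes as the nest. The posts leave a round pocket of 64 mm diameter for the 60 mm parts. Between neighbouring posts a 43 mm wide gap is open in the middle of each side (directions +-x and +-y) for fingers.
- holder: First part: plain aluminium cup, 60 mm outside diameter, 28 mm high, wall 8 mm, open top, floor 8 mm thick; stands upright on the bench. Origin: centre of the underside; z up. About 0.12 kg. The three parts may lie in any of three places.
- spacer: Second part: plain aluminium ring, 60 mm outside diameter, 34 mm hole, 16 mm high, lying flat. Origin: centre of the underside; z up. About 0.06 kg.
- disc: Third part: solid aluminium disc, 60 mm diameter, 8 mm thick, with an upright round knob 16 mm diameter at its centre; top of the knob 26 mm above the underside. Origin: centre of the underside; z up. About 0.09 kg.
- cover (a joint): Angle of the incubator's cover in rad: 0 shut (start), grows as the front edge rises; 50 degrees = 0.873. Stop at 1.4. It is sprung and heavy enough to fall shut from any angle when released; at the bar it takes 2 to 5 N to lift.
- cover_hinge (a point): Middle of the cover's hinge line on the fixed incubator (white box 240 mm deep, 210 mm wide, cover 206 mm wide, hinge line 90 mm above the bench, far side). Its frame stays with the incubator: x points from the handle to the hinge (away from the robot), y along the hinge line, z up.
- cover_handle (a point): Centre of the cover's bar handle: round steel bar 12 mm thick, 132 mm long, parallel to the hinge line, 250 mm from it and level with it when shut. Two 10 mm stems 60 mm either side of its centre hold it; 44 mm free between bar and cover, open above; 84 mm free below when shut. Frame turns with the cover: y along the bar, x towards the hinge.
- jar: Bystander: small amber jar, 26 mm diameter, 36 mm high, among the parts. Origin: underside.
- strip: Bystander: white strip of wells, 24 x 95 x 16 mm, in front of the incubator. Origin: underside.
- reagent: Bystander: white bottle, 50 mm diameter, 110 mm high. Origin: underside.
- pen: Bystander: marker pen lying along its x, 120 x 11 x 11 mm, near the right edge of the parts. Origin: underside.
- mouse: Bystander: black computer mouse, 100 x 60 x 32 mm. Origin: underside.
- beaker: Bystander: clear plastic beaker, 60 mm diameter, 70 mm high. Origin: underside.
Not all that is in view belongs to the job. Leave any green or red look-alike of the spacer alone. Leave any pink look-alike of the holder alone.

How it is judged:
By the outcome, as a careful person would: the job done as asked, in the order asked, and still so for the second after the job is handed in, while the arm keeps its last pose, push and grip.
It also fails if it takes over 67 s, if anything falls off the work surface, if the arm or the gripper's body presses on something with over 40 N, if the wrist force passes 120 N, or if a joint passes its speed limit or range.

## Working session

There is one attempt and no reset: what is moved stays moved. The work goes in short steps, each a Python script; the robot and the scene stay as the last script left them, time stands still between calls to the robot, and variables do not carry over. Pictures are saved under pics/ and viewed, at most 10 in all, crops included, and the job is handed in when it is done.

```bash
mkdir -p pics; ls; python3 - <<'E'
from workcell import arm, effector, monitor, read_camera, camera_info
import cv2
for n in("scene","side","wrist"):
    im=read_camera(n); cv2.imwrite(f"pics/{n}0.png",im[:,:,::-1]); i=camera_info(n); print(n,i)
s=monitor.state();print(s)
E
```

```text
pics
scene {'camera_matrix': array([[586.28520013,   0.        , 317.36962056],
       [  0.        , 586.28520013, 235.80567398],
       [  0.        ,   0.        ,   1.        ]]), 'R': array([[ 0.23775692,  0.9711136 ,  0.0202492 ],
       [ 0.68503625, -0.1528645 , -0.71229052],
       [-0.68861962,  0.18322343, -0.70159261]]), 't': array([ -51.02550301, -321.03770406, 1564.23136145])}
side {'camera_matrix': array([[457.19771037,   0.        , 322.96274537],
       [  0.        , 457.19771037, 242.30393568],
       [  0.        ,   0.        ,   1.        ]]), 'R': array([[ 0.98207162, -0.18831602,  0.00850972],
       [-0.11399977, -0.62925171, -0.76879538],
       [ 0.15013124,  0.75404202, -0.63943823]]), 't': array([-556.06470517,   56.65640906, 1008.92638327])}
wrist {'camera_matrix': array([[378.90592979,   0.        , 321.38418519],
       [  0.        , 378.90592979, 241.64081107],
       [  0.        ,   0.        ,   1.        ]]), 'R': array([[ 2.39017408e-01,  9.71015030e-01, -7.00218165e-04],
       [ 9.35007406e-01, -2.29959380e-01,  2.69962653e-01],
       [ 2.61976772e-01, -6.51804828e-02, -9.62870539e-01]]), 't': array([-524.00401291,  -34.83467138,  378.94537987])}
{'time_s': 0.15, 'q': array([ 1.19072206e+00,  2.91145267e-01, -1.53923655e-01,  1.12669973e+00,
       -1.83482164e-05,  1.43149062e+00]), 'qvel': array([ 0.00141089, -0.00085883,  0.00232645, -0.00017593, -0.00182804,
       -0.00136525]), 'tau': array([ 1.24540151e-03, -5.37368703e+01,  3.31521964e+01,  1.14124781e-02,
       -1.95831831e-04,  1.69231242e-06]), 'tcp_pos': array([125.07599038, 509.56845707, 244.87807294]), 'ee_rot': array([ 1.20093695e-01,  9.92762443e-01, -4.72214643e-04, -1.15970138e-04]), 'wrist_force': array([-0.08300595,  0.01450973, -1.02287675]), 'wrist_torque': array([ 0.00466745, -0.01440959, -0.01504348]), 'gripper_force': 0.0, 'grip_width': 0.9995777005046597}
```

View pics/scene0.png

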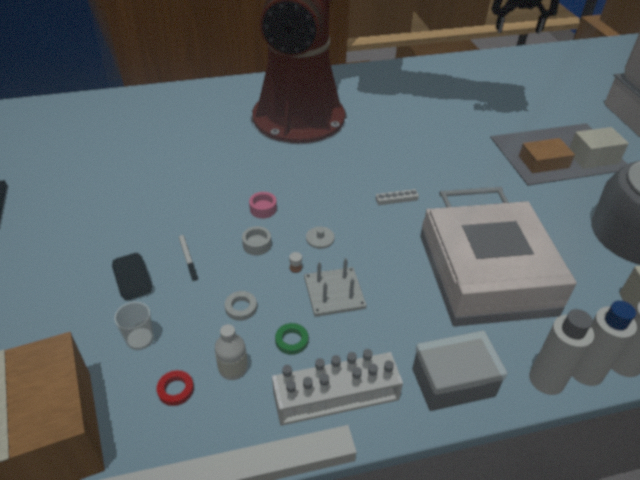

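View pics/side0.png

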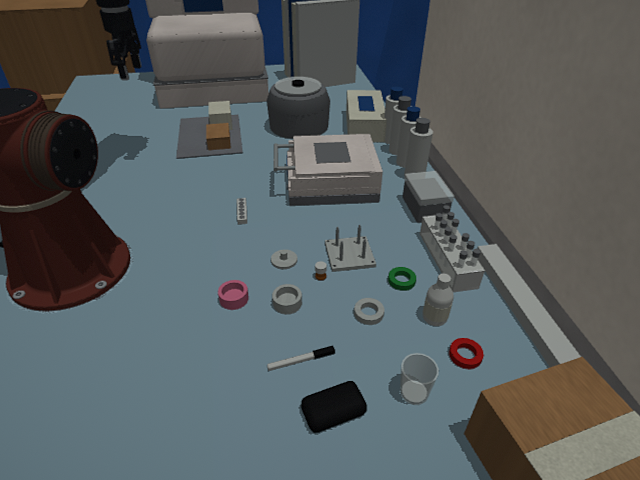

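The scene view (side view agrees) shows these candidates:
- **Holder:** grey cup at (257,240), pink cup at (263,204). The grey one fits plain aluminium.
- **Spacer:** grey ring at (241,305), green ring at (292,337), red ring at (175,387). The grey one fits.
- **Other items:** disc with knob at (320,237), jar (296,261), nest (335,287), and the bar handle at about (474,192).

I'll compute rough positions and view one enlarged crop to confirm.

```bash
cat > h.py <<'E'
from workcell import arm, effector, monitor, read_camera, camera_info
import numpy as np, cv2
from scipy.spatial.transform import Rotation as Ro
def ray(ci,uv,z):
    d=ci["R"].T@np.linalg.solve(ci["camera_matrix"],[*uv,1.]); o=-ci["R"].T@ci["t"]
    return (o+d*(z-o[2])/d[2]).round(1)
def proj(ci,X):
    p=(ci["R"]@np.asarray(X,float).T).T+ci["t"]; p=p@ci["camera_matrix"].T
    return p[...,:2]/p[...,2:]
def tri(pairs):   # pairs of (ci,uv)
    A=[];b=[]
    for ci,uv in pairs:
        d=ci["R"].T@np.linalg.solve(ci["camera_matrix"],[*uv,1.]); d/=np.linalg.norm(d); o=-ci["R"].T@ci["t"]
        P=np.eye(3)-np.outer(d,d); A.append(P); b.append(P@o)
    return np.linalg.lstsq(np.vstack(A),np.hstack(b),rcond=None)[0].round(1)
def down(yaw): # tool down; closing line (tool y) at angle yaw from world y
    return (Ro.from_euler('z',yaw)*Ro.from_quat([0,1,0,0])).as_quat()
E
python3 - <<'E'
from h import *
sc,sd=camera_info("scene"),camera_info("side")
for n,a,b,z in [("holder",(257,235),(287,293),28),("disc",(320,237),(284,259),8),("spacer",(241,302),(369,308),16),("nest",(335,290),(350,252),12),("jar",(296,258),(320,268),36),("pink",(263,200),(233,290),28),("green",(292,336),(402,277),16),("pen",(188,258),(302,358),5),("strip",(397,196),(241,209),10)]:
    print(n,ray(sc,a,z),ray(sd,b,z))
for n,a,b in [("h1",(441,191),(277,144)),("h2",(501,190),(277,170))]: print(n,ray(sc,a,90),ray(sd,b,90))
c=cv2.imread("pics/scene0.png")[170:350,200:540]
cv2.imwrite("pics/c1.png",cv2.resize(c,None,fx=2.35,fy=2.35,interpolation=cv2.INTER_CUBIC))
ci=camera_info("wrist");T=monitor.state()
R=Ro.from_quat(T["ee_rot"]).as_matrix()
print("cam in tool",R.T@(-ci["R"].T@ci["t"]-T["tcp_pos"]),(R.T@ci["R"].T).round(3))
for y in(0,.5,1,1.57,-1.57,3.14): print(y,arm.ik([480,0,300],down(y)))
E
```

```text
holder [ 453.8 -186.2   28. ] [ 456.3 -188.5   28. ]
disc [468.  -56.5   8. ] [465.  -63.5   8. ]
spacer [ 610.4 -243.2   16. ] [ 611.5 -246.8   16. ]
nest [617.7 -64.3  12. ] [615.1 -71.1  12. ]
jar [ 541.6 -123.7   36. ] [ 533.4 -136.6   36. ]
pink [ 349.4 -155.4   28. ] [ 350.3 -160.6   28. ]
green [ 706.5 -166.9   16. ] [ 703.9 -174.4   16. ]
pen [ 465.5 -329.6    5. ] [ 464.  -331.9    5. ]
strip [380.2 144.1  10. ] [380.5 144.1  10. ]
h1 [471.2 198.7  90. ] [497.5 324.   90. ]
h2 [495.2 322.7  90. ] [481.9 185.2  90. ]
cam in tool [  68.43008753   -0.51266429 -129.02598314] [[-0.001 -0.963 -0.27 ]
 [ 1.    -0.001  0.   ]
 [-0.    -0.27   0.963]]
0 [-0.152465    0.17889612 -0.15589784  1.23600237  0.         -0.152465  ]
0.5 [-0.152465    0.17889612 -0.15589784  1.23600237  0.         -0.652465  ]
1 [-0.152465    0.17889612 -0.15589784  1.23600237  0.         -1.152465  ]
1.57 [-0.152465    0.17889612 -0.15589784  1.23600237  0.         -1.722465  ]
-1.57 [-0.152465    0.17889612 -0.15589784  1.23600237  0.          1.417535  ]
3.14 [-0.152465    0.17889612 -0.15589784  1.23600237  0.          2.9907203 ]
```

View pics/c1.png

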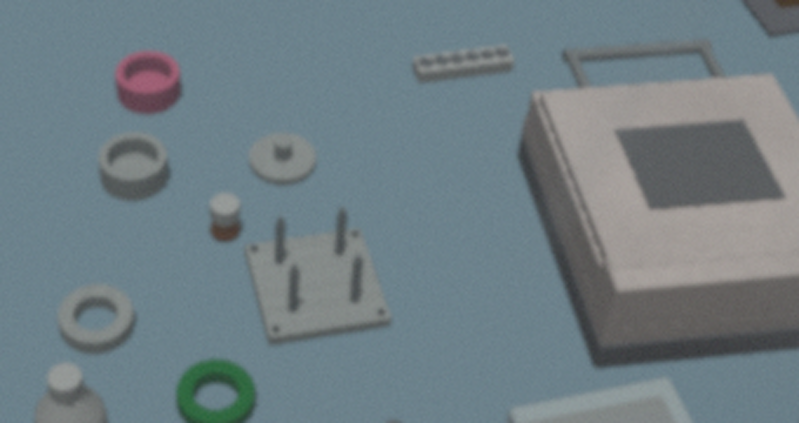

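The crop confirms the aluminium cup at crop (133,163), the grey ring at (97,316) and the disc with knob at (283,157). The pink and green look-alikes are clearly different. Next I'll take the wrist view over the parts.

```bash
python3 - <<'E'
from h import *
arm.move_to([555,-150,245],down(0))
arm.sleep(.15)
ci=camera_info("wrist"); im=read_camera("wrist"); np.savez("w1.npz",**ci)
cv2.imwrite("pics/w1.png",im[:,:,::-1]); s=monitor.state();print(s["time_s"],s["tcp_pos"])
for n,X in dict(holder=(455,-187,28),disc=(467,-60,8),spacer=(611,-245,16),nest=(616,-68,12)).items(): print(n,proj(ci,np.array(X)).round())
E
```

```text
3.125 [ 555.11181531 -149.51543556  245.03735855]
holder [278.  97.]
disc [419. 113.]
spacer [226. 265.]
nest [402. 268.]
```

View pics/w1.png

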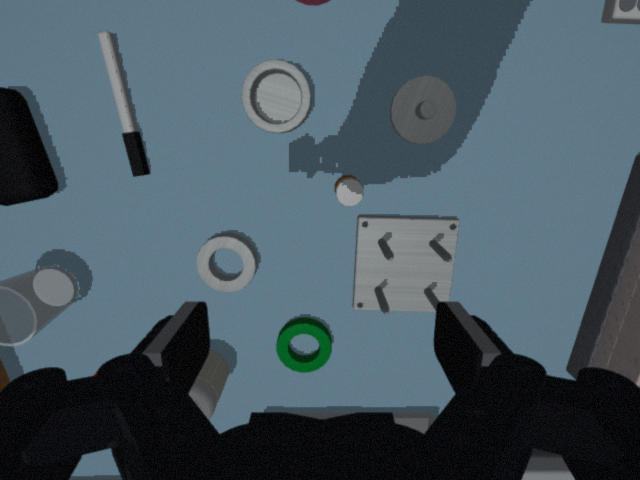

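Wrist view: holder (277,96), disc (423,109), spacer (227,263), nest plate centre (406,263), jar (349,190). All are unobstructed. The fingertips appear about 14 mm behind their closed depth, as specified. Next I'll fit the silhouettes.

```bash
cat > fit.py <<'E'
from h import *
from scipy.optimize import minimize
def mask(im,c,r):
    hsv=cv2.cvtColor(im,cv2.COLOR_BGR2HSV); m=(hsv[...,1]<60).astype(np.uint8)
    k=np.zeros_like(m); cv2.circle(k,c,r,1,-1); m=cv2.morphologyEx(m*k,cv2.MORPH_OPEN,np.ones((3,3)))
    cs,_=cv2.findContours(m,cv2.RETR_EXTERNAL,cv2.CHAIN_APPROX_NONE); c=max(cs,key=cv2.contourArea)
    o=np.zeros_like(m); cv2.drawContours(o,[c],-1,1,-1); return o,c
def hullmask(ci,P,S=8):
    h=cv2.convexHull(proj(ci,P).astype(np.float32)); o=np.zeros((480,640),np.uint8)
    cv2.fillPoly(o,[np.round(h*16).astype(np.int32)],1,shift=4); return o
t=np.linspace(0,2*np.pi,60)
def cyl(p,r,H): return np.vstack([np.c_[p[0]+r*np.cos(t),p[1]+r*np.sin(t),0*t+z] for z in(0,H)])
def box(p,w,H):
    q=np.array([[i,j]for i in(-w,w)for j in(-w,w)]); c,s=np.cos(p[2]),np.sin(p[2]); q=q@[[c,s],[-s,c]]+p[:2]
    return np.vstack([np.c_[q,0*q[:,:1]+z] for z in(0,H)])
def fit(ci,m,f,p0,st):
    cost=lambda p:(hullmask(ci,f(p))!=m).sum()
    s=np.vstack([p0]+[np.array(p0)+np.eye(len(p0))[i]*st[i] for i in range(len(p0))])
    r=minimize(cost,p0,method="Nelder-Mead",options=dict(initial_simplex=s,xatol=.02,fatol=.5)); return r.x,r.fun,m.sum()
E
python3 - <<'E'
from fit import *
ci=dict(np.load("w1.npz")); im=cv2.imread("pics/w1.png"); vis=im.copy()
for n,c,r,f,p in [("holder",(277,96),48,lambda p:cyl(p,30,28),[455,-187]),("disc",(423,109),45,lambda p:cyl(p,30,8),[467,-62]),
   ("spacer",(227,263),42,lambda p:cyl(p,30,16),[611,-245]),("nest",(406,263),80,lambda p:box(p,50,12),[616,-68,0.05])]:
    m,_=mask(im,c,r); x,e,a=fit(ci,m,f,p,[5,5,.1]); print(n,x.round(3),e,a)
    cv2.drawContours(vis,[cv2.convexHull(proj(ci,f(x)).round().astype(np.int32))],-1,(0,0,255),1)
    if n=="nest":
        for i in(-25.5,25.5):
            for j in(-25.5,25.5):
                q=np.array([[np.cos(x[2]),-np.sin(x[2])],[np.sin(x[2]),np.cos(x[2])]])@[i,j]+x[:2]
                a,b=proj(ci,np.array([[*q,12],[*q,66]])).round().astype(int).tolist(); cv2.line(vis,a,b,(0,255,0),1)
                a,b=proj(ci,np.array([[*q,54],[*q,66]])).round().astype(int).tolist(); cv2.line(vis,a,b,(255,0,0),1)
cv2.imwrite("pics/w1f.png",cv2.resize(vis[40:330,170:490],None,fx=2,fy=2))
E
```

```text
holder [ 454.512 -188.581] 144.0 4132
disc [464.414 -56.936] 106.0 3626
spacer [ 610.088 -245.304] 153.0 2884
nest [ 6.14699e+02 -6.61660e+01 -2.00000e-02] 596.0 9659
```

View pics/w1f.png

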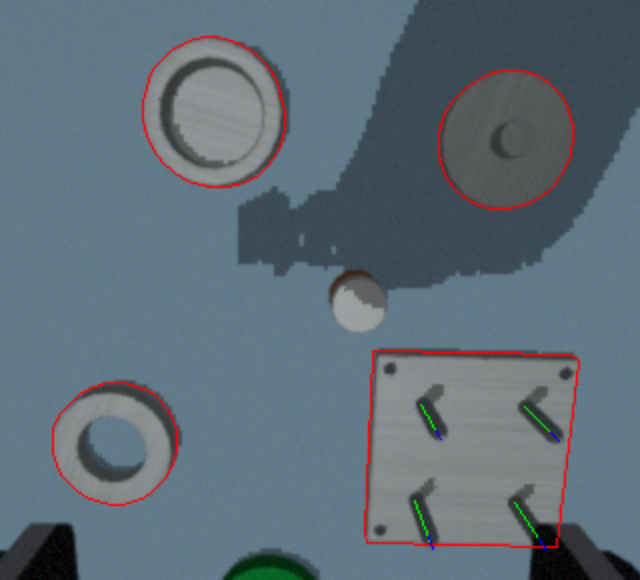

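The fits overlay well, so I'll pick the holder and insert it, watching the force.

```bash
cat > pp.py <<'E'
from h import *
N=np.array([614.7,-66.2]); Q=down(-0.02)
def pick(xy,z,open_,approach=90,newt=40):
    effector.set_gripper(open_)
    arm.move_to([*xy,approach],Q); arm.move_l([*xy,z],speed=150)
    effector.set_gripper(0.0,newt); s=monitor.state(); print("grip",s["grip_width"],s["gripper_force"],s["time_s"])
def lower(xy,z0,z1,lim=15,steps=6):
    arm.sleep(.15); f0=monitor.state()["wrist_force"]
    for z in np.linspace(z0,z1,steps+1)[1:]:
        arm.move_l([*xy,z],speed=60); s=monitor.state(); f=s["wrist_force"]-f0; print("z",round(z,1),s["tcp_pos"].round(1),f.round(1))
        if np.linalg.norm(f)>lim: print("STOP"); return False
    return True
E
python3 - <<'E'
from pp import *
p=[454.5,-188.6]
pick(p,11,1.0)
arm.move_l([*p,95],speed=250); s=monitor.state(); print(s["grip_width"],s["wrist_force"])
arm.move_l([*N,95],speed=250)
if lower(N,95,23.5): 
    effector.set_gripper(0.85); arm.move_l([*N,110],speed=200)
    print(monitor.state()["time_s"])
E
```

```text
grip 0.686528231207817 41.25309262191877 5.175
0.6809797403982285 [-0.08374852  0.85309906 -1.82751709]
z 83.1 [614.1 -66.2  82.5] [ 0.3  1.4 -0.2]
z 71.2 [614.3 -66.1  70.6] [-0.7  0.2 -0.1]
z 59.2 [614.3 -66.1  58.7] [-0.9  1.8 -0.7]
z 47.3 [614.2 -66.1  46.8] [-0.2 -0.3  0.6]
z 35.4 [614.3 -66.1  34.9] [-0.5  0.1 -1.1]
z 23.5 [615.5 -66.4  23.7] [1.2 0.3 4. ]
9.7417
```

```bash
python3 - <<'E'
from pp import *
p=[610.1,-245.3]
im=read_camera("wrist"); cv2.imwrite("pics/n1.png",im[:,:,::-1]); ci=camera_info("wrist"); np.savez("n1.npz",**ci)
E
```

```text
(no output)
```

View pics/n1.png

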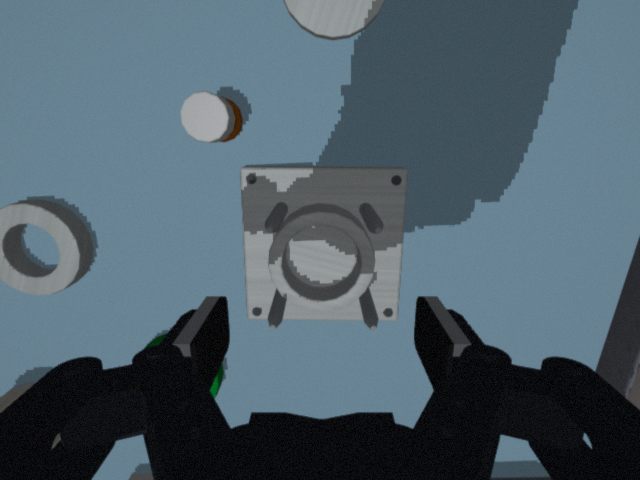

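The holder sits flat between the posts, rim centred at (322,257). Next come the spacer and then the disc.

```bash
python3 - <<'E'
from pp import *
p=[610.1,-245.3]
arm.move_l([*N,130],speed=200)
pick(p,11,1.0,approach=100)
arm.move_l([*p,105],speed=250); print(monitor.state()["grip_width"])
arm.move_l([*N,105],speed=250)
if lower(N,105,51.3): 
    effector.set_gripper(0.85); arm.move_l([*N,135],speed=200)
    print(monitor.state()["time_s"])
    im=read_camera("wrist"); cv2.imwrite("pics/n2.png",im[:,:,::-1])
E
```

```text
grip 0.6885903285825734 41.303698383271694 12.225
0.6885289717653243
z 96.0 [614.1 -66.5  95.3] [-1.6  0.5 -0.1]
z 87.1 [614.3 -66.1  86.5] [-0.7  0.4 -0.2]
z 78.2 [614.3 -66.1  77.6] [-0.4  0.5 -0.5]
z 69.2 [614.3 -66.1  68.7] [-0.6  0.8  1. ]
z 60.2 [614.3 -66.1  59.7] [-0.5  0.3 -0.5]
z 51.3 [615.8 -66.5  51.9] [-0.4  0.7  5.9]
16.425
```

```bash
python3 - <<'E'
from pp import *
p=[464.4,-57.0]
pick(p,24,0.5,approach=110)
arm.move_l([*p,125],speed=250); print(monitor.state()["grip_width"])
arm.move_l([*N,125],speed=250)
if lower(N,125,80.2): 
    effector.set_gripper(0.5); arm.move_l([*N,165],speed=200); arm.sleep(.1)
    print(monitor.state()["time_s"])
    ci=camera_info("wrist");np.savez("n3.npz",**ci);im=read_camera("wrist"); a=im[:,:,::-1][130:430,200:460]; a=cv2.resize(a,None,fx=1.5,fy=1.5)
    b=read_camera("side")[:,:,::-1][210:290,300:400]; b=cv2.resize(b,(530,450),interpolation=cv2.INTER_CUBIC)[:,:400]
    cv2.imwrite("pics/n3.png",np.hstack([a,b]))
E
```

```text
grip 0.16737331634173563 38.90890181064606 18.625
0.16448721240291378
z 117.5 [614.  -66.1 117.1] [ 0.7 -0.3  0.6]
z 110.1 [614.3 -66.1 109.5] [ 0.2 -0.3 -0.3]
z 102.6 [614.3 -66.1 102.1] [ 1.4 -0.4 -0.5]
z 95.1 [614.3 -66.1  94.6] [ 0.7 -0.4  0.6]
z 87.7 [614.3 -66.1  87.2] [ 0.6 -0.3  0.3]
z 80.2 [614.9 -66.2  80. ] [1.4 0.7 1.1]
22.7833
```

View pics/n3.png

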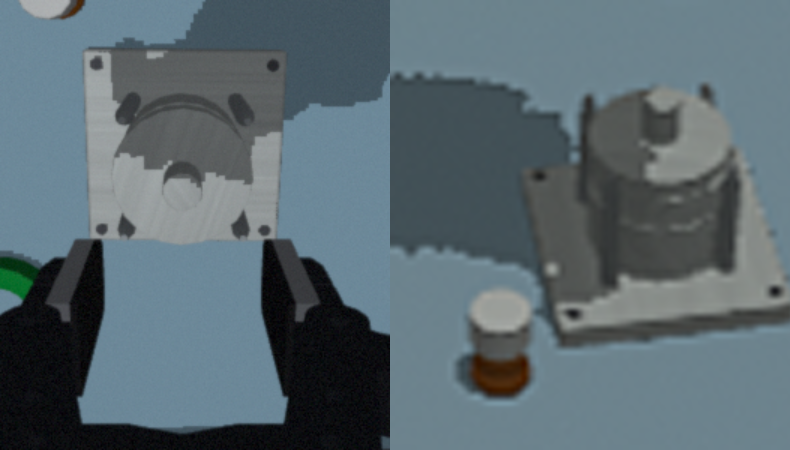

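The stack is concentric and flat: disc knob up at crop (183,190), side view level. Now I'll look at the cover's bar from above.

```bash
python3 - <<'E'
from h import *
arm.move_to([485,248,250],down(np.pi/2-.12)); effector.set_gripper(0.45); arm.sleep(.1)
ci=camera_info("wrist"); im=read_camera("wrist"); np.savez("w2.npz",**ci); cv2.imwrite("pics/w2.png",im[:,:,::-1])
s=monitor.state();print(s["time_s"],s["tcp_pos"],s["q"])
E
```

```text
24.575 [485.22661641 247.6296952  249.87536551] [ 3.37667908e-01  3.26040400e-01 -9.13084190e-02  1.15359626e+00
 -1.14743980e-05 -1.11222656e+00]
```

View pics/w2.png

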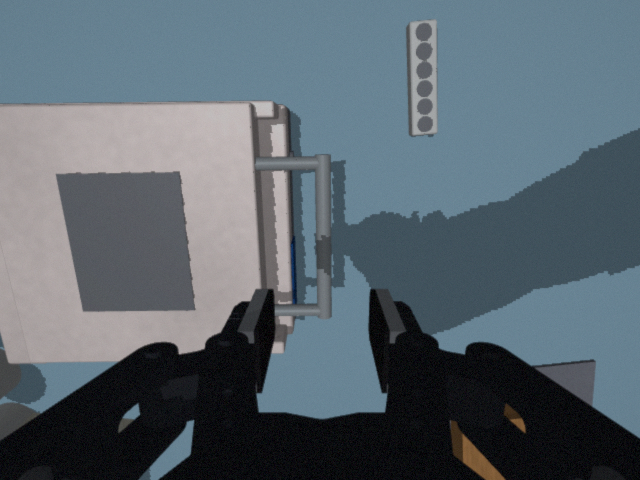

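Wrist view: the bar runs from (323,154) to (324,318) and the cover edge is at column 255. The base lip at columns 265–293 sits close to the bar, so I'll go in with a narrow opening.

```bash
cat > bar.py <<'E'
from h import *
ci=dict(np.load("w2.npz"))
g=cv2.cvtColor(cv2.imread("pics/w2.png"),cv2.COLOR_BGR2GRAY)
a,b=ray(ci,(323,154.5),92),ray(ci,(324,318),92)
C=(a+b)/2; d=(b-a)/np.linalg.norm(b-a); yaw=np.arctan2(-d[0],d[1])  # bar along y'
ux=np.array([d[1],-d[0]])   # towards hinge
if __name__=="__main__":
    print(a,b,C,np.linalg.norm(b-a),yaw,ux)
    print("cover edge",[(ray(ci,(255,v),92)[:2]-C[:2])@ux for v in(170,300)],"lip",[[((ray(ci,(c,230),z)[:2]-C[:2])@ux).round(1) for c in(273,290)] for z in(92,70,40)])
    for t in np.radians([0,25,50]):
        p=C[:2]+ux*250*(1-np.cos(t)); print(t,arm.ik([*p,88+250*np.sin(t)],down(np.pi/2+yaw)))
E
python3 bar.py
```

```text
[477.3 192.8  92. ] [492.5 325.   92. ] [484.9 258.9  92. ] 133.07095851462105 -0.11447463001647583 [ 0.99345493 -0.11422477]
cover edge [np.float64(50.77907362677904), np.float64(56.5831950415589)] lip [[np.float64(39.3), np.float64(26.0)], [np.float64(42.2), np.float64(27.9)], [np.float64(46.2), np.float64(30.6)]]
0.0 [ 0.35740499  0.47400452 -0.32351561  0.7732762   0.         -1.0989167 ]
0.4363323129985824 [ 0.33856291  0.40636795 -0.12325863  1.04116975  0.         -1.11775879]
0.8726646259971648 [ 0.2922342   0.47507859  0.21240581  1.30812354  0.         -1.1640875 ]
```

```bash
python3 - <<'E'
from bar import *
Q=down(np.pi/2+yaw); p=C[:2]-2*ux
effector.set_gripper(0.27)
arm.move_to([*p,130],Q); arm.sleep(.15); f0=monitor.state()["wrist_force"]
for z in (112,100,93,88):
    arm.move_l([*p,z],speed=80); f=monitor.state()["wrist_force"]-f0; print(z,f.round(1))
    if np.linalg.norm(f)>8: print("STOP");break
else:
    effector.set_gripper(0.0,80); arm.sleep(.2); s=monitor.state(); f=s["wrist_force"]-f0
    print(s["grip_width"]*85,s["gripper_force"],f.round(1),"along ux",f[:2]@ux,s["tcp_pos"],s["time_s"])
E
```

```text
112 [-0.2  1.  -0.9]
100 [-0.9  0.3 -0.3]
93 [-0.8 -0.1  0.2]
88 [-0.4  0.2 -0.2]
8.859355586348245 77.96779274940491 [ 7.3 -1.5 -1.6] along ux 7.442727271454491 [485.12419703 258.91325736  88.6914717 ] 27.225
```

Bar gripped. Now I'll raise it along the arc.

```bash
python3 - <<'E'
from bar import *
z0=88.3; f0=np.zeros(3)
for a in np.arange(5,51,5):
    t=np.radians(a); arm.move_l([*(C[:2]+ux*250*(1-np.cos(t))),z0+250*np.sin(t)],speed=90)
    s=monitor.state(); q=s["tcp_pos"]; e=(q[:2]-C[:2])@ux
    f=s["wrist_force"]; print(a,np.degrees(np.arctan2(q[2]-z0,250-e)).round(2),f.round(1),s["wrist_torque"].round(2),round(s["grip_width"]*85,1))
    if np.linalg.norm(f)>35: print("STOP");break
arm.sleep(.3); s=monitor.state(); q=s["tcp_pos"]; e=(q[:2]-C[:2])@ux
print(np.degrees(np.arctan2(q[2]-z0,250-e)),np.hypot(q[2]-z0,250-e),s["wrist_force"],s["time_s"])
a=read_camera("side")[:,:,::-1][90:290,210:450]; a=cv2.resize(a,(400*6//5,400),interpolation=cv2.INTER_CUBIC)
ci=camera_info("wrist");np.savez("w3.npz",**ci);b=cv2.resize(read_camera("wrist")[:,:,::-1],(320,240)); b=cv2.copyMakeBorder(b,0,160,0,0,cv2.BORDER_CONSTANT)
cv2.imwrite("pics/fin.png",np.hstack([a,b]))
E
```

```text
5 4.94 [ 2.   0.2 -4.2] [ 0.1  -0.07  0.02] 9.2
10 9.93 [ 1.2  1.3 -2.9] [ 0.05 -0.09  0.04] 9.1
15 14.92 [-2.1  0.6 -2.1] [0.26 0.12 0.08] 9.1
20 19.84 [-3.9  3.2 -1.7] [0.65 0.99 0.05] 9.3
25 24.9 [-8.7  2.8  0.4] [ 0.56  1.54 -0.02] 9.0
30 29.87 [-10.5   4.1   3.4] [0.77 2.02 0.16] 9.6
35 34.72 [-11.9   5.1   4.2] [0.94 2.89 0.11] 8.9
40 39.69 [-16.9   3.6   9.3] [ 0.64  3.56 -0.09] 8.6
45 44.73 [-20.3   3.3  15.6] [0.8  4.15 0.18] 8.7
50 49.81 [-21.9   1.6  21.2] [ 0.44  4.82 -0.09] 9.1
49.75495956678746 253.65520980999884 [-21.51012377   2.1664983   21.47751061] 31.45
```

View pics/fin.png

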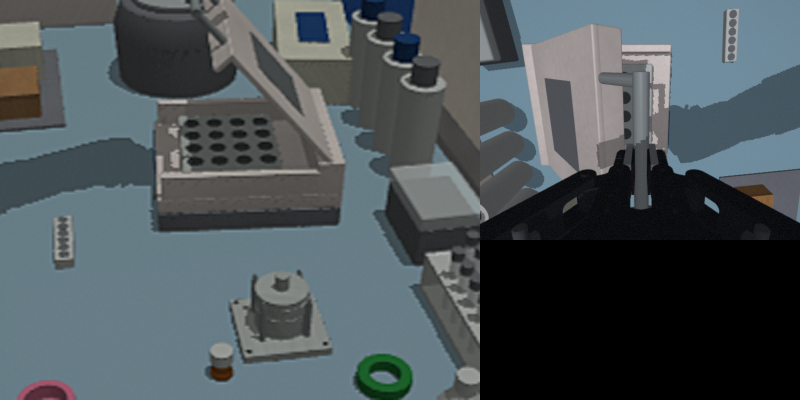

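The side view shows the cover held up, the stack intact and the bystanders in place. A radial force of about 30 N has built up from a small arc mismatch. I'll ease outward, then check the angle with a model overlay.

```bash
python3 - <<'E'
from bar import *
z0=88.3;t=np.radians(50.2)
for r in (252,254,256):
    arm.move_l([*(C[:2]+ux*(250-r*np.cos(t))),z0+r*np.sin(t)],speed=40); arm.sleep(.15)
    s=monitor.state(); f=s["wrist_force"]; q=s["tcp_pos"]; e=(q[:2]-C[:2])@ux
    print(r,f.round(1),np.degrees(np.arctan2(q[2]-z0,250-e)).round(2),np.hypot(q[2]-z0,250-e).round(1),round(s["grip_width"]*85,1),s["gripper_force"])
    if f[:2]@ux>-6: break
d2=np.array([-ux[1],ux[0]]); H=C[:2]+250*ux
def P(a,r,y): t=np.radians(a); return np.array([*(H-ux*r*np.cos(t)+d2*y),90+r*np.sin(t)])
K=6; ims=[]
for n,(r0,c0,h,w) in dict(side=(75,270,75,110),scene=(120,430,75,110)).items():
    ci2=camera_info(n); im=read_camera(n)[:,:,::-1][r0:r0+h,c0:c0+w]; im=cv2.resize(im,None,fx=K,fy=K,interpolation=cv2.INTER_CUBIC)[:, :]
    for a,col in((46,(0,0,255)),(50,(0,255,0)),(54,(255,0,0))):
        X=np.array([P(a,200,-60),P(a,250,-60),P(a,250,-66),P(a,250,66),P(a,250,60),P(a,200,60)])
        u=((proj(ci2,X)-[c0,r0]+.5)*K).round().astype(np.int32); cv2.polylines(im,[u],False,col,1)
    ims.append(cv2.resize(im,None,fx=2/3,fy=2/3,interpolation=cv2.INTER_AREA))
cv2.imwrite("pics/ov.png",np.vstack(ims)[:600]); print(monitor.state()["time_s"])
E
```

```text
252 [-12.2   1.9  11.3] 50.08 253.9 8.9 79.83999252319336
254 [-3.5  3.7  0.2] 50.19 254.0 8.7 79.61285948753357
32.45
```

View pics/ov.png

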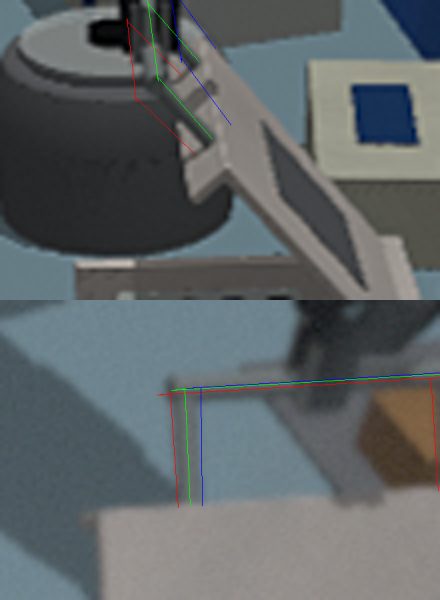

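In the overlay the stem at (181,450) lies just on the low side of the green 50° line, at about 49°. That matches the 4 mm radial offset, so I'll trim up 0.9° and hand in.

```bash
python3 - <<'E'
from bar import *
t=np.radians(51.1);r=254
arm.move_l([*(C[:2]+ux*(250-r*np.cos(t))),88.3+r*np.sin(t)],speed=40); arm.sleep(.5)
s=monitor.state(); print(s["wrist_force"].round(1),s["tcp_pos"],s["gripper_force"],s["time_s"])
print(arm.sign_off())
E
```

```text
[-3.3  4.6 -0.1] [574.67733365 248.75270843 285.93099693] 79.62094902992249 33.2
the job is handed in; nothing more can be done
None
```

The job is handed in: the cartridge is stacked in the nest as holder, spacer, then disc with knob up, and the robot is still holding the cover at an estimated 50° open, at 33 s on the robot's clock; the verdict was not shown to me.

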